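Put a returned service kit back into its foam tray

ROBOT

A 7-joint arm with a two-finger parallel gripper is mounted at the origin on a cart in front of the work surface, level with it; the furniture and walls round the work are solid. World frame = base frame: x ahead of the robot, y to its left, z up, the work surface at z = 0. Lengths are in m, angles in rad, forces in N, time in s.
With the tool pointing down it reaches from about 0.425 to 0.925 m from the base axis. Payload 6.8 kg.
Tool frame: the origin (TCP) lies midway between the tips of the shut fingers; the grasp point (between the pads) lies 19 mm behind it; z points along the fingers, y is the line along which they close (so a half turn about z gives the same grasp; the last joint's range is limited). The gripper opens to 85 mm and grips with 20 to 120 N. Pads are 22 mm wide; open, the fingers measure 114 mm over their backs; the gripper's body (76 mm by 85 mm) begins 54 mm behind the grasp point. The pads swing forward as they close: fully open they stand 13 mm farther back than shut.
Start: joints at [1.157, 0.477, 0.022, 1.555, -0.011, 1.109, -0.083], TCP at [0.203, -0.644, 0.231] pointing down, gripper open.
Joint ranges: [-2.96, 2.96], [-0.34, 2.1], [-1.41, 1.46], [0.24, 2.44], [-1.37, 4.51], [0.17, 1.92], [-2.96, 2.96]. Speed limits (rad/s): [2.39, 2.39, 3.14, 3.14, 3.14, 3.14, 3.14].

INTERFACE

Orientations are given as a unit quaternion [x, y, z, w].
In Python, from bench import arm gives the robot as it stands. The module is installed in compiled form; this text tells all that it offers.
- The arm moves only by the shell command python3 -m jog 'ROWS' [FORCE]. ROWS is JSON, a list that holds one entry, the list of rows, each a list of 7 numbers: the shift along the tool's x, y, z in mm, then the turn, a rotation vector about the tool's x, y, z in rad, then the opening, from 0 (shut) to 1 (fully open). In form: [[[tx, ty, tz, ax, ay, az, jaw], ...]]. A call has 1 to 20 rows; each row shifts and turns the commanded pose from where the row before left it, along the tool's axes as they then stand; what a row does not reach is not made up. A row lasts 1/8 s, in which the tool goes at most 62.5 mm and 10.7 degrees, less where a joint would pass 70% of its speed; a pose out of reach is approached as far as the arm can. A call is refused whole if a number of a shift passes 62.5 or a number of a turn 0.188, either way. A call with a gripper value outside its range is refused whole. The fingers move at their own pace and stop on an object; FORCE is the grip in N (left out, the last holds). Time passes only in rows, so rows that do not move let the fingers close. It gives the time, the measured TCP pose, the force, the opening and the grip force at its end, in the units of the state.
- arm.state(): the state, without advancing time (a new reading comes with each control period).
- arm.snapshot(name): name is "side" or "top" or "wrist"; returns a dict with "color" (480x640x3 uint8, red, green, blue), "fx", "fy", "cx", "cy" (pixels), "k1" (the pictures are not rectified: a ray, as slopes to the right and down, at radius r is drawn at 1 + k1 r^2 times it, then the intrinsics apply), "R" (3x3) and "t" (3): a world point X has camera coordinates R X + t. Camera axes: x right, y down, z forward; pixel columns grow to the right and rows downward; lengths in m; the calibration is good to about 2 mm. A picture is of the moment at which its call begins. There is no depth.
- arm.sign_off(): hands the job in; it is judged then, once.
The state is a dict: "t": time; "q": joint angles; "joint_vel": joint speeds; "tau": joint torques, N m; "position": TCP position; "orientation": TCP orientation; "ft_force": force on the tool from outside, world axes, zero at the start; "torque": the same for the moment, N m; "finger_gap": finger opening in m; "grip_force": force on a finger pad.
Only numpy, scipy, OpenCV 4.12 (cv2) and the standard library are available. Lean on these libraries where they do the work, as an engineer would, in place of code of your own. Each camera call takes 0.05 s, during which the arm holds its last target. There are 200 camera calls.

TASK

A service kit came back as one pile beside its tray: take the pile apart from the top down and set fan, USB stick, mains adapter and bus tester each into the foam cut-out made for it, flat on the bottom and the right way up, with the adapter's cable sleeve in its slot. Keep every part level on the way and drop nothing, do not shift a part while another still lies on it, and leave the mug and the yellow tape where they are.

Things in the scene. Friction and masses are not known exactly. Their poses are not given: they have to be found in the camera images.
- tester: bus tester, the lowest of the pile: black handheld meter with orange keys and a small screen, 142 (x) x 65 (y) x 30 mm (z); lies on the table, keys up. Origin: centre of its underside, z up. Grasp across its 65 mm (y).
- adapter: mains adapter lying crosswise on the tester: black brick with a white label on top. Origin: on its underside; z up; the brick runs from x = -46 to +62 mm (grip it at x = +8 mm, across its width), 52 mm wide in y, 30 mm high; a thin cable sleeve (10 mm thick, 10 to 20 mm above the underside) sticks out at the -x end to x = -63 mm.
- fan: small black square fan with a yellow hub, 40 x 40 x 15 mm, lying on one end of the adapter (either end). Origin: centre of its underside, z up, x and y square to its sides. It may be turned by any quarter.
- stick: green USB stick with a metal plug, 56 (x) x 18 (y) x 8 mm (z), lying along the adapter at its other end. Origin: centre of its underside; plug at the +x end; z up.
- tester_foam: foam for the tester: charcoal block 166 (x) x 98 (y) x 28 mm, origin centre of its underside, fixed with three others in a black tray. Yellow-bottomed cut-out 150 x 73 mm about the origin, bottom at z = 13 mm; an equally deep channel 50 mm wide at x = 0 for fingers closing along y crosses the block. Edges bevelled 3.5 mm. Tester lies along x, either way round.
- adapter_foam: foam for the adapter: charcoal block 166 (x) x 98 (y) x 28 mm, origin centre of its underside, fixed with three others in a black tray. Yellow-bottomed cut-out x = -50 to 66 mm, 60 mm wide, bottom at z = 13 mm; an equally deep channel 46 mm wide at x = 8 for fingers closing along y crosses the block. Edges bevelled 3.5 mm. Slot for the sleeve at the -x end, 20 mm; seated, origins and axes agree.
- fan_foam: foam for the fan: charcoal block 166 (x) x 98 (y) x 28 mm, origin centre of its underside, fixed with three others in a black tray. Yellow-bottomed square cut-out 48 x 48 mm about the origin, bottom at z = 19 mm; a channel 34 mm wide, down to z = 13 mm, at x = 0 for fingers closing along y crosses the block. Edges bevelled 3.5 mm.
- stick_foam: foam for the USB stick: charcoal block 166 (x) x 98 (y) x 28 mm, origin centre of its underside, fixed with three others in a black tray. Yellow-bottomed narrow cut-out 64 x 26 mm about the origin, bottom at z = 22 mm; a channel 34 mm wide, down to z = 13 mm, at x = 0 for fingers closing along y crosses the block. Edges bevelled 3.5 mm. Stick lies along x, either way round.
- mug: white enamel mug with a blue rim, 78 mm wide, 82 mm high, with a handle; stands behind the pile and stays there. Origin: under it.
- yellow_tape: roll of yellow tape lying flat, 99 mm across, 45 mm high; lies to the left of the pile and stays there. Origin: centre of its underside.
Not all that is in view belongs to the job. There is more than one size of the stick; the job needs the smallest.

How it is judged:
By the outcome, as a careful person would: the job done as asked, in the order asked, and still so for the second after the job is handed in, with the robot touching nothing.
It also fails if it takes over 123 s, if anything falls off the work surface, if the arm or the gripper's body presses on something with over 40 N, if the wrist force passes 120 N, or if a joint passes its speed limit or range.

## Working session

There is one attempt and no reset: what is moved stays moved. The work goes in short steps, Python scripts to look and compute and a shell command to move; the robot and the scene stay as the last step left them, time stands still between calls to the robot, and variables do not carry over. Pictures are saved under pics/ and viewed, at most 17 in all, crops included, and the job is handed in when it is done.

```bash
mkdir -p pics
cat > h.py <<'E'
import numpy as np, cv2
from bench import arm
def shot(cam,name,crop=None,scale=1):
    s=arm.snapshot(cam); np.savez('pics/'+name+'.npz',**{k:s[k] for k in s})
    im=s['color'][:,:,::-1]
    if crop: x0,y0,x1,y1=crop; im=im[y0:y1,x0:x1]
    if scale!=1: im=cv2.resize(im,None,fx=scale,fy=scale,interpolation=cv2.INTER_CUBIC)
    cv2.imwrite('pics/'+name+'.png',im); return s
def load(name): return dict(np.load('pics/'+name+'.npz'))
def px2w(s,u,v,z):
    a,b=(u-s['cx'])/s['fx'],(v-s['cy'])/s['fy']; rd=np.hypot(a,b); r=rd
    for _ in range(20): r=rd/(1+s['k1']*r*r)
    k=r/rd if rd>0 else 1
    d=s['R'].T@np.array([a*k,b*k,1]); c=-s['R'].T@s['t']
    return c+d*(z-c[2])/d[2]
def w2px(s,X):
    p=s['R']@np.array(X)+s['t']; a,b=p[:2]/p[2]; f=1+s['k1']*(a*a+b*b)
    return s['fx']*a*f+s['cx'], s['fy']*b*f+s['cy']
E
python3 - <<'E'
from h import *
for c in ('top','side'): 
    s=shot(c,c+'0',scale=1.25); print(c,-s['R'].T@s['t'],s['fx'],s['k1'],s['R'].round(2).tolist())
print(arm.state())
E
```

```text
top [0.4276855  0.28548795 1.23490355] 545.8185814315761 -0.06837184094105087 [[0.01, -1.0, -0.01], [-0.99, -0.01, -0.13], [0.13, 0.01, -0.99]]
side [ 0.18911606 -0.28646495  0.62006883] 449.4131873450657 0.02430129872148961 [[0.82, -0.58, -0.01], [-0.37, -0.51, -0.77], [0.44, 0.64, -0.63]]
{'t': 0.1, 'q': array([ 1.15689401,  0.47772605,  0.02237177,  1.55636942, -0.01149499,
        1.109309  , -0.08308748]), 'joint_vel': array([-0.00159702, -0.00167686,  0.00231517, -0.00181422,  0.00094172,
        0.00243928,  0.00028601]), 'tau': array([ 4.54625260e-03, -5.97761965e+01,  1.61360465e+00, -2.81955564e+01,
        1.28480309e-02,  5.04329684e-03,  4.87730108e-05]), 'position': array([ 0.20301935, -0.64317216,  0.23041063]), 'orientation': array([ 9.88332358e-01,  1.52310344e-01, -1.97335467e-04, -8.18150378e-04]), 'ft_force': array([ 0.85958532,  0.14924928, -0.12845007]), 'torque': array([ 0.00536223, -0.01998955, -0.05431971]), 'grip_force': 0.0, 'finger_gap': 0.0853844754230714}
```

View pics/top0.png

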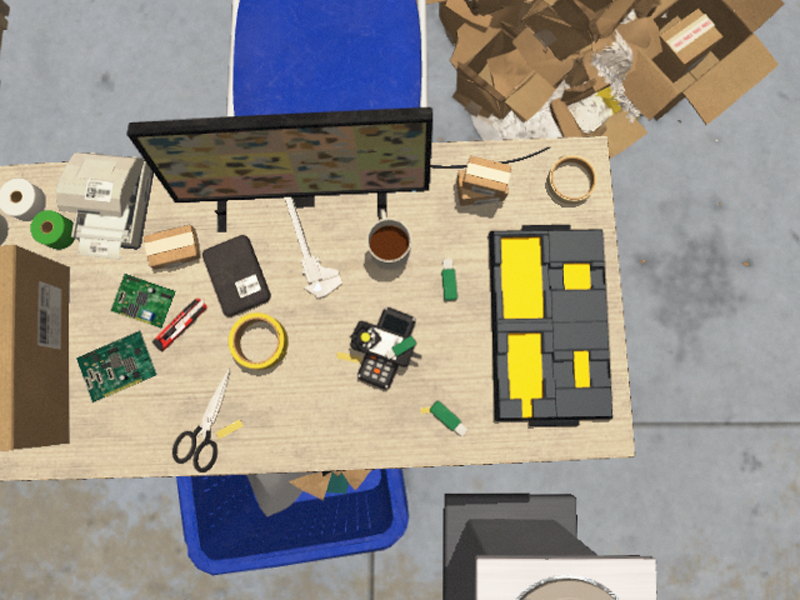

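View pics/side0.png

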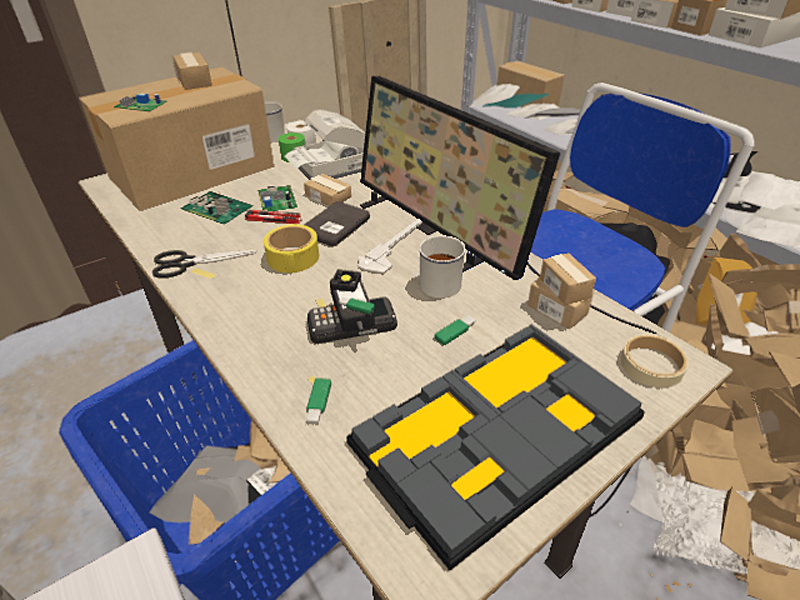

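Top view: pile at about (385,348), with the fan (366,338), adapter running to the right, stick (404,346) and tester beneath. Stick candidates are the one on the pile (404,346), a loose one at (449,280) and a loose one at (447,418). The tray is at (550,325). I'll check the pile and tray in a close crop.

Run:
```python
from h import *
s=load('top0'); im=s['color'][:,:,::-1]
a=cv2.resize(im[240:350,272:382],None,fx=5,fy=5,interpolation=cv2.INTER_CUBIC)
cv2.imwrite('pics/c1.png',a)
b=cv2.resize(im[175:350,385:495],None,fx=3.4,fy=3.4,interpolation=cv2.INTER_CUBIC)
cv2.imwrite('pics/c2.png',b)
s=load('side0'); im=s['color'][:,:,::-1]
c=cv2.resize(im[205:285,235:330],None,fx=7,fy=7,interpolation=cv2.INTER_CUBIC)
cv2.imwrite('pics/c3.png',c)
```

```text
(no output)
```

View pics/c1.png

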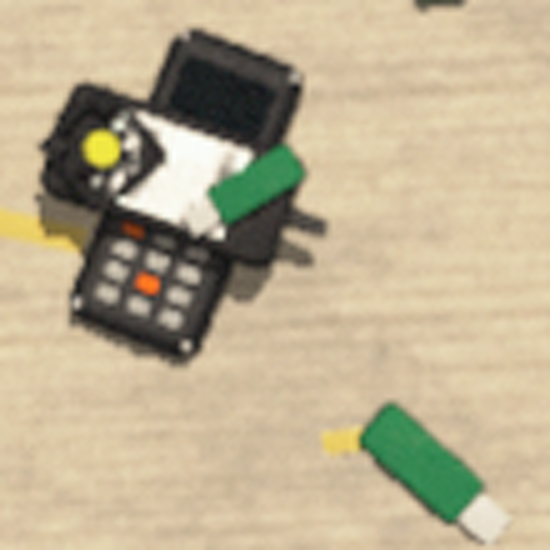

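View pics/c2.png

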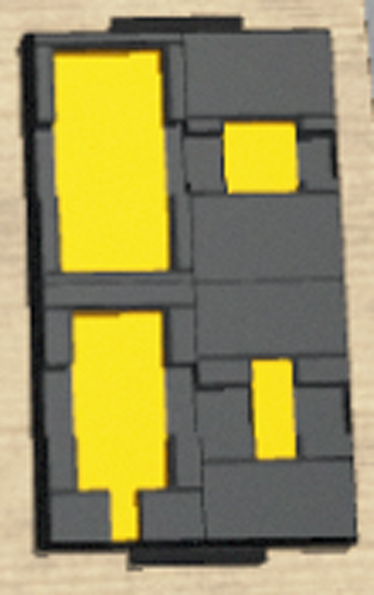

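View pics/c3.png

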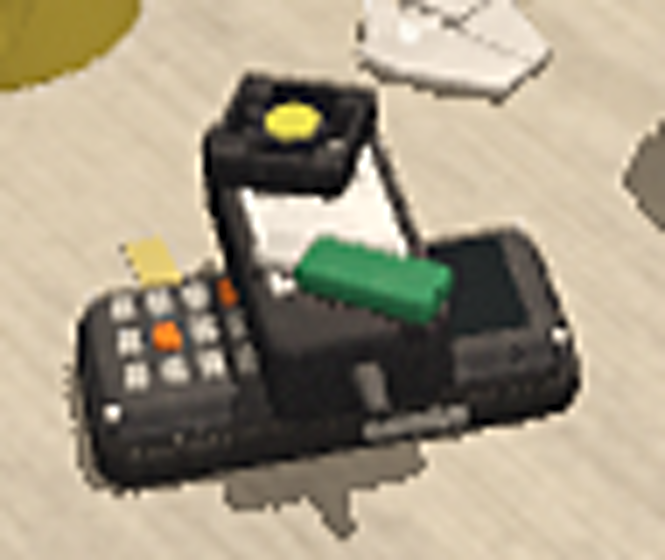

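```bash
cat > m.py <<'E'
from h import *
s=load('top0')
def c1(u,v,z): return px2w(s,272+u/5,240+v/5,z)[:2]
def c2(u,v,z): return px2w(s,385+u/3.4,175+v/3.4,z)[:2]
def pr(n,P):
    P=np.array(P); print(n,'mean',P.mean(0).round(4),'pts',P.round(3).tolist())
    for i in range(len(P)):
        d=P[(i+1)%len(P)]-P[i]; print('   edge %.1f mm ang %.1f'%(np.hypot(*d)*1e3,np.degrees(np.arctan2(d[1],d[0]))))
pr('stick',[c1(297,160,.067),c1(198,222,.067)])
pr('loose1',[c1(375,420,.008),c1(490,530,.008)])
pr('loose2',[px2w(s,448/1.25,259/1.25,.008)[:2],px2w(s,450/1.25,301/1.25,.008)[:2]])
pr('tester',[c1(190,30,.03),c1(300,75,.03),c1(185,360,.03),c1(75,315,.03)])
pr('hub',[c1(101,150,.075)])
pr('adapt',[c1(85,85,.06),c1(270,262,.06)])
pr('foamoutline',[c2(*p,.03) for p in [(35,33),(330,30),(355,540),(48,542)]])
pr('testerhole',[c2(*p,.016) for p in [(54,50),(162,52),(168,270),(61,271)]])
pr('adapthole',[c2(*p,.016) for p in [(72,312),(163,312),(166,489),(77,489)]])
pr('fanhole',[c2(*p,.022) for p in [(224,122),(297,122),(298,192),(227,191)]])
pr('stickhole',[c2(*p,.025) for p in [(251,360),(292,360),(294,458),(255,457)]])
pr('tape',[px2w(s,257/1.25,342/1.25,.045)[:2]]); pr('mug',[px2w(s,389/1.25,242/1.25,.082)[:2]])
E
python3 m.py
```

```text
stick mean [0.5137 0.2909] pts [[0.527, 0.27], [0.5, 0.312]]
   edge 50.1 mm ang 122.6
   edge 50.1 mm ang -57.4
loose1 mean [0.3923 0.2078] pts [[0.416, 0.233], [0.368, 0.182]]
   edge 70.2 mm ang -133.1
   edge 70.2 mm ang 46.9
loose2 mean [0.6426 0.2064] pts [[0.681, 0.208], [0.604, 0.205]]
   edge 77.8 mm ang -177.3
   edge 77.8 mm ang 2.7
tester mean [0.5147 0.3174] pts [[0.588, 0.317], [0.568, 0.268], [0.442, 0.318], [0.461, 0.366]]
   edge 52.9 mm ang -111.9
   edge 135.7 mm ang 158.6
   edge 52.3 mm ang 68.5
   edge 136.1 mm ang -21.1
hub mean [0.53   0.3535] pts [[0.53, 0.354]]
   edge 0.0 mm ang 0.0
adapt mean [0.5216 0.3214] pts [[0.559, 0.362], [0.484, 0.281]]
   edge 110.8 mm ang -133.1
   edge 110.8 mm ang 46.9
foamoutline mean [0.5639 0.0241] pts [[0.73, 0.126], [0.734, -0.072], [0.397, -0.078], [0.395, 0.12]]
   edge 197.9 mm ang -88.7
   edge 336.8 mm ang -178.9
   edge 198.7 mm ang 90.7
   edge 334.8 mm ang 1.0
testerhole mean [0.6469 0.074 ] pts [[0.722, 0.112], [0.721, 0.039], [0.573, 0.037], [0.572, 0.108]]
   edge 72.9 mm ang -90.5
   edge 147.7 mm ang -179.5
   edge 71.1 mm ang 91.0
   edge 149.6 mm ang 1.2
adapthole mean [0.4871 0.0708] pts [[0.545, 0.101], [0.545, 0.041], [0.429, 0.041], [0.429, 0.099]]
   edge 60.2 mm ang -89.5
   edge 116.0 mm ang -179.9
   edge 58.2 mm ang 90.4
   edge 115.9 mm ang 1.1
fanhole mean [ 0.649  -0.0253] pts [[0.672, -0.001], [0.673, -0.05], [0.625, -0.049], [0.626, -0.002]]
   edge 49.1 mm ang -89.4
   edge 47.3 mm ang 179.1
   edge 47.4 mm ang 89.7
   edge 46.6 mm ang 1.1
stickhole mean [ 0.4817 -0.0281] pts [[0.513, -0.014], [0.514, -0.041], [0.45, -0.041], [0.45, -0.016]]
   edge 27.0 mm ang -89.6
   edge 63.8 mm ang 179.8
   edge 25.5 mm ang 88.9
   edge 63.1 mm ang 1.2
tape mean [0.5227 0.5455] pts [[0.523, 0.545]]
   edge 0.0 mm ang 0.0
mug mean [0.6952 0.3148] pts [[0.695, 0.315]]
   edge 0.0 mm ang 0.0
```

```bash
cat > go.py <<'E'
import sys
from h import *
def yaw(st=None):
    x,y,z,w=(st or arm.state())['orientation']; return np.arctan2(2*(x*y+w*z),1-2*(y*y+z*z))
if __name__=='__main__':
    X=np.array([float(a) for a in sys.argv[1:4]]); yt=np.radians(float(sys.argv[4]))
    st=arm.state(); y0=yaw(st); d=(X-st['position'])*1e3
    turn=-((yt-y0+np.pi)%(2*np.pi)-np.pi)
    f=lambda y:(round(d[0]*np.cos(y)+d[1]*np.sin(y),1),round(d[0]*np.sin(y)-d[1]*np.cos(y),1),round(-d[2],1))
    print('pos',st['position'].round(4),'yaw',np.degrees(y0).round(2),'q7',st['q'][6].round(2),'gap',st['finger_gap'].round(4),'t',st['t'])
    print('turn az total',round(turn,3),'shift now',f(y0),'after turn',f(yt))
E
python3 - <<'E'
from h import *
s=load('side0')
P=np.array([px2w(s,235+u/7,205+v/7,.075)[:2] for u,v in [(248,75),(378,92),(345,190-22),(212,135)]])
print(P.round(4).tolist(),P.mean(0)); d=np.diff(P,axis=0); print(np.hypot(*d.T),np.degrees(np.arctan2(d[:,1],d[:,0])))
print('hub',px2w(s,235+293/7,205+120/7,.075))
P=np.array([px2w(s,235+u/7,205+v/7,.068)[:2] for u,v in [(322,236),(452,266),(432,320),(298,278)]]);print('stick green',P.round(4).tolist())
E
python3 go.py 0.55 -0.1 0.33 17.5
python3 go.py 0.50 0.31 0.33 17.5
```

```text
[[0.5299, 0.3757], [0.5561, 0.3465], [0.5296, 0.3218], [0.507, 0.3569]] [0.53064938 0.35023625]
[0.03930693 0.03619775 0.04178014] [ -48.08995225 -137.10331096  122.77960381]
hub [0.5292933  0.34944994 0.075     ]
stick green [[0.5128, 0.3075], [0.5348, 0.2756], [0.5181, 0.2599], [0.498, 0.2959]]Traceback (most recent call last):
  File "go.py", line 10, in <module>
    print('pos',st['position'].round(4),'yaw',np.degrees(y0).round(2),'q7',st['q'][6].round(2),'gap',st['finger_gap'].round(4),'t',st['t'])
                                                                                                     ^^^^^^^^^^^^^^^^^^^^^^
AttributeError: 'float' object has no attribute 'round'
Traceback (most recent call last):
  File "go.py", line 10, in <module>
    print('pos',st['position'].round(4),'yaw',np.degrees(y0).round(2),'q7',st['q'][6].round(2),'gap',st['finger_gap'].round(4),'t',st['t'])
                                                                                                     ^^^^^^^^^^^^^^^^^^^^^^
AttributeError: 'float' object has no attribute 'round'
```

```bash
sed -i "s/st\['finger_gap'\].round(4)/round(float(st['finger_gap']),4)/" go.py
python3 go.py 0.55 -0.1 0.33 17.5
python3 go.py 0.48 0.31 0.30 17.5
```

```text
pos [ 0.203  -0.6432  0.2304] yaw 17.52 q7 -0.08 gap 0.0854 t 0.1
turn az total 0.0 shift now (np.float64(494.4), np.float64(-413.5), np.float64(-99.6)) after turn (np.float64(494.3), np.float64(-413.7), np.float64(-99.6))
pos [ 0.203  -0.6432  0.2304] yaw 17.52 q7 -0.08 gap 0.0854 t 0.1
turn az total 0.0 shift now (np.float64(551.1), np.float64(-825.6), np.float64(-69.6)) after turn (np.float64(550.8), np.float64(-825.8), np.float64(-69.6))
```

```bash
python3 -m jog '[[[20,-17,-10,0,0,0,0.65],[36,-30,-10,0,0,0,0.65],[36,-30,-10,0,0,0,0.65],[36,-30,-10,0,0,0,0.65],[36,-30,-10,0,0,0,0.65],[36,-30,-10,0,0,0,0.65],[36,-30,-10,0,0,0,0.65],[36,-30,-10,0,0,0,0.65],[36,-30,-10,0,0,0,0.65],[36,-30,-10,0,0,0,0.65],[36,-30,0,0,0,0,0.65],[36,-30,0,0,0,0,0.65],[36,-30,0,0,0,0,0.65],[36,-30,0,0,0,0,0.65],[5,-40,0,0,0,0,0.65],[5,-40,0,0,0,0,0.65],[5,-40,0,0,0,0,0.65],[5,-40,0,0,0,0,0.65],[5,-40,0,0,0,0,0.65],[5,-40,0,0,0,0,0.65]]]' 40; python3 go.py 0.48 0.31 0.30 40
```

```text
t: 2.6
position: [0.501, 0.1313, 0.3316]
orientation: [0.988, 0.153, 0.0, 0.0]
ft_force: [-0.1, 0.6, 0.8]
finger_gap: 0.0556
grip_force: 0.0
pos [0.501  0.1313 0.3316] yaw 17.59 q7 -1.72 gap 0.0556 t 2.6
turn az total -0.391 shift now (np.float64(34.0), np.float64(-176.6), np.float64(31.6)) after turn (np.float64(98.8), np.float64(-150.3), np.float64(31.6))
```

```bash
python3 -m jog '[[[0,0,0,0,0,-0.13,0.65],[0,0,0,0,0,-0.13,0.65],[0,0,0,0,0,-0.13,0.65],[20,-30,6,0,0,0,0.65],[20,-30,6,0,0,0,0.65],[20,-30,6,0,0,0,0.65],[20,-30,6,0,0,0,0.65],[19,-30,7,0,0,0,0.65],[0,0,0,0,0,0,0.65]]]'; python3 -c "
from h import *
s=shot('wrist','w1',scale=1.25)
print(-s['R'].T@s['t'])"
```

```text
t: 3.72
position: [0.4793, 0.3114, 0.3001]
orientation: [0.939, 0.344, -0.001, -0.001]
ft_force: [-0.3, -0.0, -0.4]
finger_gap: 0.0553
grip_force: 0.0
[0.5388999  0.36054592 0.44234194]
```

View pics/w1.png

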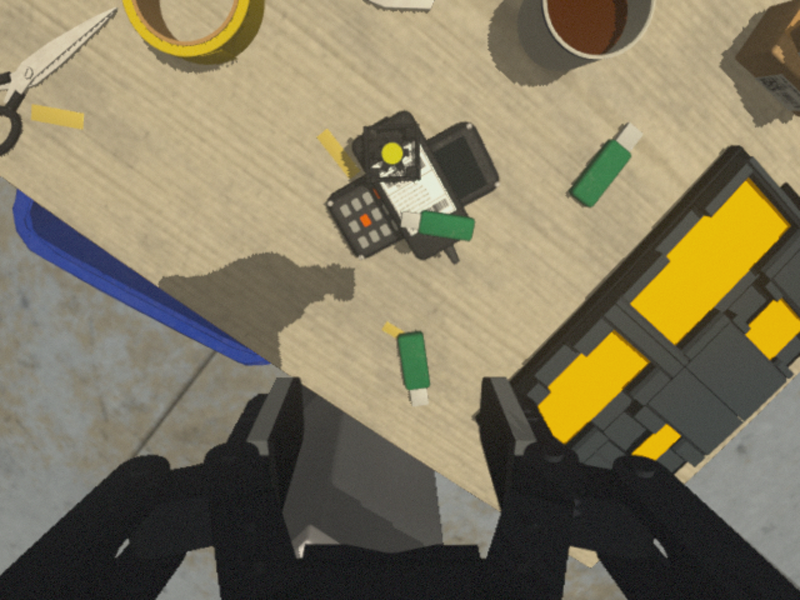

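Pile in the wrist view: fan hub (392,153), stick from plug (408,222) to end (473,228), sleeve (453,255). Enlarging that patch.

Run:
```python
from h import *
im=load('w1')['color'][:,:,::-1]
cv2.imwrite('pics/w1c.png',cv2.resize(im[84:214,255:405],None,fx=4.6,fy=4.6,interpolation=cv2.INTER_CUBIC))
```

```text
(no output)
```

View pics/w1c.png

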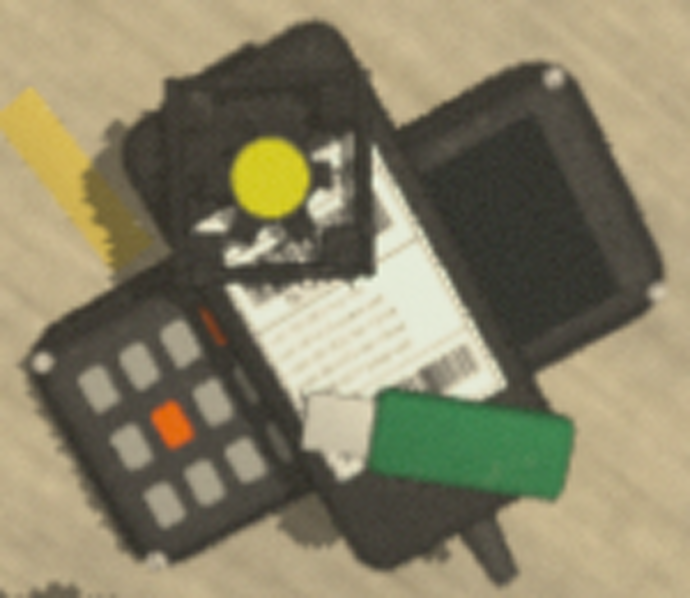

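```bash
cat > m2.py <<'E'
from m import pr
from h import *
s=load('w1')
c=lambda u,v,z: px2w(s,255+u/4.6,84+v/4.6,z)[:2]
print('-----')
pr('hub',[c(270,178,.075)])
pr('fan',[c(*p,.075) for p in [(165,80),(362,72),(375,272),(180,283)]])
pr('stick axis',[c(304,425,.066),c(565,458,.068)])
pr('stickgreen',[c(*p,.068) for p in [(380,390),(575,415),(555,500),(370,470)]])
pr('tester',[c(*p,.03) for p in [(548,62),(662,292),(152,568),(26,362)]])
pr('adapt long edges',[c(*p,.06) for p in [(345,45),(545,400),(345,545),(130,175)]])
E
python3 m2.py | sed '1,/-----/d'; python3 go.py 0.529 0.351 0.061 40
```

```text
hub mean [0.5324 0.3546] pts [[0.532, 0.355]]
   edge 0.0 mm ang 0.0
fan mean [0.5325 0.3545] pts [[0.533, 0.382], [0.559, 0.354], [0.532, 0.327], [0.506, 0.355]]
   edge 37.5 mm ang -47.5
   edge 37.7 mm ang -135.1
   edge 38.2 mm ang 133.5
   edge 38.3 mm ang 43.9
stick axis mean [0.5142 0.2949] pts [[0.499, 0.317], [0.529, 0.272]]
   edge 53.9 mm ang -56.5
   edge 53.9 mm ang 123.5
stickgreen mean [0.5186 0.2892] pts [[0.515, 0.311], [0.537, 0.277], [0.521, 0.268], [0.501, 0.301]]
   edge 40.1 mm ang -56.8
   edge 17.9 mm ang -150.4
   edge 38.8 mm ang 121.1
   edge 16.5 mm ang 34.1
tester mean [0.5181 0.3212] pts [[0.589, 0.324], [0.569, 0.272], [0.448, 0.318], [0.466, 0.37]]
   edge 55.5 mm ang -110.5
   edge 129.6 mm ang 159.2
   edge 54.3 mm ang 70.3
   edge 130.4 mm ang -20.3
adapt long edges mean [0.524  0.3278] pts [[0.561, 0.36], [0.535, 0.282], [0.485, 0.293], [0.515, 0.376]]
   edge 81.9 mm ang -108.7
   edge 51.4 mm ang 167.1
   edge 87.8 mm ang 70.4
   edge 49.6 mm ang -19.5
pos [0.4805 0.3094 0.3003] yaw 40.09 q7 -1.73 gap 0.0557 t 3.775
turn az total 0.002 shift now (np.float64(63.9), np.float64(-0.6), np.float64(239.3)) after turn (np.float64(63.9), np.float64(-0.7), np.float64(239.3))
```

```bash
python3 go.py 0.5318 0.3537 0.061 43.5
```

```text
pos [0.4805 0.3094 0.3003] yaw 40.09 q7 -1.73 gap 0.0557 t 3.775
turn az total -0.06 shift now (np.float64(67.8), np.float64(-0.9), np.float64(239.3)) after turn (np.float64(67.7), np.float64(3.2), np.float64(239.3))
```

```bash
python3 -m jog '[[[0,0,0,0,0,-0.06,0.65],[22,1,30,0,0,0,0.65],[23,1,30,0,0,0,0.65],[23,1,40,0,0,0,0.65],[0,0,40,0,0,0,0.65],[0,0,30,0,0,0,0.65],[0,0,24,0,0,0,0.65],[0,0,12,0,0,0,0.65],[0,0,6,0,0,0,0.65],[0,0,0,0,0,0,0.65]]]'; python3 go.py 0.5318 0.3537 0.061 43.5;  python3 -c "
from h import *
s=shot('wrist','w2',crop=(160,60,560,360),scale=2)"
```

```text
t: 5.03
position: [0.5341, 0.3522, 0.0889]
orientation: [0.929, 0.369, 0.0, 0.0]
ft_force: [0.5, -0.8, 0.6]
finger_gap: 0.0553
grip_force: 0.0
pos [0.5341 0.3522 0.0889] yaw 43.29 q7 -1.82 gap 0.0553 t 5.025
turn az total -0.004 shift now (np.float64(-0.7), np.float64(-2.7), np.float64(27.9)) after turn (np.float64(-0.7), np.float64(-2.7), np.float64(27.9))
```

View pics/w2.png

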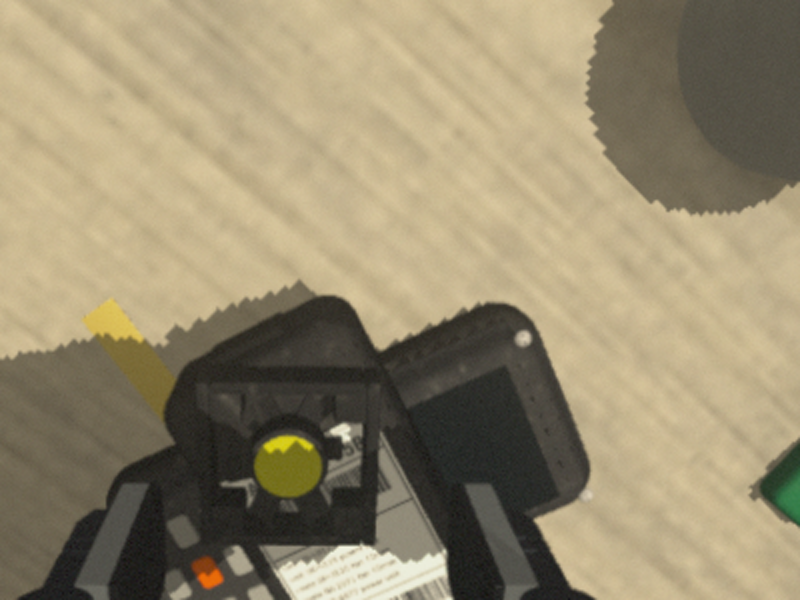

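Run:
```python
from h import *
s=load('w2'); c=lambda u,v,z: px2w(s,160+u/2,60+v/2,z)
print('hub',c(290,463,.075))
P=np.array([c(u,v,.075)[:2] for u,v in [(197,383),(380,370),(376,545),(203,543)]]);print(P.round(4).tolist(),P.mean(0))
d=np.diff(np.vstack([P,P[:1]]),axis=0); print(np.hypot(*d.T),np.degrees(np.arctan2(d[:,1],d[:,0])))
```

```text
hub [0.53525233 0.35667859 0.075     ]
[[0.5353, 0.383], [0.5633, 0.3575], [0.5337, 0.3291], [0.5076, 0.3574]] [0.53498068 0.35675959]
[0.03787637 0.04102808 0.03845845 0.03771237] [ -42.41566    -136.20746479  132.57584267   42.79534368]
```

```bash
python3 -m jog '[[[2,-2,10,0,0,0,0.65],[0,0,10,0,0,0,0.65],[0,0,5,0,0,0,0.65],[0,0,3,0,0,0,0.65],[0,0,0,0,0,0,0.58],[0,0,0,0,0,0,0.5],[0,0,0,0,0,0,0.42],[0,0,0,0,0,0,0.3],[0,0,0,0,0,0,0.3],[0,0,0,0,0,0,0.3]]]' 30; python3 go.py 0.6486 -0.0244 0.1 0.7
```

```text
t: 6.32
position: [0.5342, 0.3555, 0.0608]
orientation: [0.929, 0.369, 0.0, -0.0]
ft_force: [0.1, 1.3, 3.8]
finger_gap: 0.0392
grip_force: 31.5
pos [0.5342 0.3555 0.0608] yaw 43.31 q7 -1.85 gap 0.0392 t 6.325
turn az total 0.744 shift now (np.float64(-177.3), np.float64(354.9), np.float64(-39.2)) after turn (np.float64(109.8), np.float64(381.3), np.float64(-39.2))
```

```bash
python3 -m jog '[[[0,0,-5,0,0,0,0.3],[0,0,-15,0,0,0,0.3],[0,0,-30,0,0,0,0.3],[0,0,-30,0,0,0,0.3],[0,10,-15,0,0,0.1,0.3],[0,20,0,0,0,0.15,0.3],[0,20,0,0,0,0.15,0.3],[0,20,0,0,0,0.15,0.3],[0,20,0,0,0,0.15,0.3],[5,25,0,0,0,0.044,0.3],[15,30,0,0,0,0,0.3],[20,35,0,0,0,0,0.3],[20,35,0,0,0,0,0.3],[20,35,0,0,0,0,0.3],[20,35,0,0,0,0,0.3],[0,30,0,0,0,0,0.3],[0,20,0,0,0,0,0.3],[0,0,0,0,0,0,0.3]]]'; python3 go.py 0.6486 -0.0244 0.06 0.7; python3 -c "
from h import *
s=shot('top','t2',crop=(285,150,535,350),scale=3)"
```

```text
t: 8.57
position: [0.6775, 0.0302, 0.1554]
orientation: [1.0, 0.005, -0.0, 0.0]
ft_force: [-1.1, 0.9, -0.6]
finger_gap: 0.039
grip_force: 31.0
pos [0.6775 0.0302 0.1554] yaw 0.54 q7 -1.87 gap 0.039 t 8.575
turn az total -0.003 shift now (np.float64(-29.5), np.float64(54.4), np.float64(95.4)) after turn (np.float64(-29.6), np.float64(54.3), np.float64(95.4))
```

View pics/t2.png

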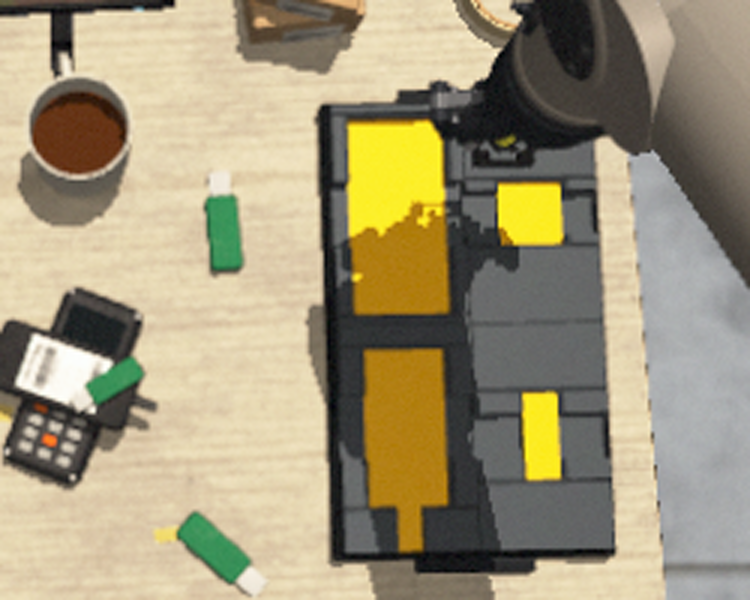

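Fan held level at (503,150) crop px; pile left undisturbed (385-view). I'll localise the yellow cut-outs by code from the wrist camera.

```bash
cat > yel.py <<'E'
import sys
from h import *
def yel(s,zs=(.016,.022,.025)):
    hsv=cv2.cvtColor(s['color'],cv2.COLOR_RGB2HSV); m=cv2.inRange(hsv,(18,140,70),(34,255,255))
    n,l,st,c=cv2.connectedComponentsWithStats(m)
    for i in range(1,n):
        if st[i,4]<150: continue
        cn=max(cv2.findContours((l==i).astype('uint8'),cv2.RETR_EXTERNAL,cv2.CHAIN_APPROX_NONE)[0],key=cv2.contourArea)[:,0,:]
        for z in zs:
            W=np.array([px2w(s,u,v,z)[:2] for u,v in cn])*1e3
            (cx,cy),(w,h),a=cv2.minAreaRect(W.astype('float32'))
            if w<h: w,h,a=h,w,a-90
            print('z',z,'bbox',st[i,:4].tolist(),'ctr %.1f %.1f size %.1f %.1f ang %.1f'%(cx,cy,w,h,a))
if __name__=='__main__':
    yel(load(sys.argv[1]) if len(sys.argv)>1 else shot('wrist','y%d'%int(arm.state()['t']*10)))
E
echo TOP;python3 yel.py top0; echo WRIST; python3 yel.py
```

```text
TOP
z 0.016 bbox [478, 69, 19, 22] ctr 991.0 -98.1 size 53.3 27.1 ang 27.1
z 0.022 bbox [478, 69, 19, 22] ctr 988.3 -96.2 size 53.1 26.9 ang 27.1
z 0.025 bbox [478, 69, 19, 22] ctr 986.9 -95.3 size 52.9 26.9 ang 27.1
z 0.016 bbox [400, 189, 35, 66] ctr 648.6 75.8 size 150.4 75.7 ang 1.3
z 0.022 bbox [400, 189, 35, 66] ctr 647.5 76.9 size 149.6 75.3 ang 1.3
z 0.025 bbox [400, 189, 35, 66] ctr 646.9 77.4 size 149.2 75.1 ang 1.3
z 0.016 bbox [450, 210, 23, 22] ctr 651.4 -24.9 size 49.8 48.5 ang -89.4
z 0.022 bbox [450, 210, 23, 22] ctr 650.3 -23.4 size 49.6 48.3 ang -89.4
z 0.025 bbox [450, 210, 23, 22] ctr 649.8 -22.6 size 49.4 48.1 ang -89.4
z 0.016 bbox [183, 250, 47, 45] ctr 528.9 551.2 size 104.7 99.3 ang -89.3
z 0.022 bbox [183, 250, 47, 45] ctr 528.4 549.9 size 104.2 98.8 ang -89.3
z 0.025 bbox [183, 250, 47, 45] ctr 528.2 549.2 size 103.9 98.5 ang -89.3
z 0.016 bbox [406, 266, 29, 69] ctr 471.4 71.4 size 151.5 62.0 ang 1.4
z 0.022 bbox [406, 266, 29, 69] ctr 471.2 72.4 size 150.7 61.7 ang 1.4
z 0.025 bbox [406, 266, 29, 69] ctr 471.1 72.9 size 150.4 61.6 ang 1.4
z 0.016 bbox [45
[... 798 characters left out ...]
 [270, 288, 27, 50] ctr 609.1 53.8 size 43.2 18.9 ang -3.2
z 0.016 bbox [293, 312, 40, 35] ctr 590.0 30.4 size 31.2 31.0 ang -89.3
z 0.022 bbox [293, 312, 40, 35] ctr 593.5 30.5 size 30.6 30.4 ang -89.3
z 0.025 bbox [293, 312, 40, 35] ctr 595.3 30.5 size 30.3 30.0 ang -89.3
z 0.016 bbox [246, 383, 53, 57] ctr 506.4 65.6 size 62.5 44.6 ang 2.2
z 0.022 bbox [246, 383, 53, 57] ctr 511.7 64.8 size 61.1 43.6 ang 2.2
z 0.025 bbox [246, 383, 53, 57] ctr 514.3 64.5 size 60.5 43.1 ang 2.2
z 0.016 bbox [361, 415, 19, 21] ctr 492.6 -21.7 size 22.9 15.3 ang -0.2
z 0.022 bbox [361, 415, 19, 21] ctr 498.2 -20.6 size 22.5 15.0 ang -0.2
z 0.025 bbox [361, 415, 19, 21] ctr 501.0 -20.0 size 22.2 14.8 ang -0.2
```

```bash
python3 -m jog '[[[-14,26,10,0,0,-0.011,0.3],[-15,27,20,0,0,0,0.3],[0,0,30,0,0,0,0.3],[0,0,25,0,0,0,0.3],[0,0,12,0,0,0,0.3],[0,0,0,0,0,0,0.3]]]'; python3 go.py 0.6487 -0.0235 0.025 1.2
```

```text
t: 9.43
position: [0.6492, -0.0195, 0.0579]
orientation: [1.0, 0.012, -0.001, -0.0]
ft_force: [-0.1, 0.2, -0.8]
finger_gap: 0.0393
grip_force: 31.0
pos [ 0.6492 -0.0195  0.0579] yaw 1.42 q7 -1.83 gap 0.0393 t 9.425
turn az total 0.004 shift now (np.float64(-0.6), np.float64(4.0), np.float64(32.9)) after turn (np.float64(-0.6), np.float64(4.0), np.float64(32.9))
```

```bash
python3 -m jog '[[[-0.5,4,8,0,0,0,0.3],[0,0,12,0,0,0,0.3],[0,0,6,0,0,0,0.3],[0,0,3,0,0,0,0.3],[0,0,0,0,0,0,0.3]]]';python3 -m jog '[[[0,0,1.5,0,0,0,0.3],[0,0,0,0,0,0,0.3]]]';python3 -m jog '[[[0,0,1.5,0,0,0,0.3],[0,0,0,0,0,0,0.3]]]'
```

```text
t: 10.05
position: [0.6491, -0.0249, 0.0291]
orientation: [1.0, 0.011, -0.0, -0.0]
ft_force: [0.2, 1.1, -0.6]
finger_gap: 0.0389
grip_force: 31.0
t: 10.3
position: [0.6493, -0.0249, 0.0279]
orientation: [1.0, 0.011, 0.0, 0.0]
ft_force: [-0.3, 0.6, -0.9]
finger_gap: 0.0389
grip_force: 31.0
t: 10.55
position: [0.6491, -0.0249, 0.0263]
orientation: [1.0, 0.011, -0.0, 0.0]
ft_force: [0.1, -0.5, -0.5]
finger_gap: 0.039
grip_force: 31.0
```

```bash
for i in 1 2 3 4 5; do python3 -m jog '[[[0,0,1,0,0,0,0.3],[0,0,0,0,0,0,0.3]]]' | egrep 'posi|ft_'; done
```

```text
position: [0.6493, -0.0249, 0.0255]
ft_force: [-1.1, 0.1, 1.5]
position: [0.6493, -0.0249, 0.0254]
ft_force: [-4.5, 0.7, 8.2]
position: [0.6493, -0.0249, 0.0254]
ft_force: [-6.8, 0.1, 16.2]
position: [0.6494, -0.0249, 0.0254]
ft_force: [-10.0, -1.0, 24.4]
position: [0.6493, -0.0249, 0.0253]
ft_force: [-12.7, -0.6, 30.7]
```

```bash
python3 -m jog '[[[0,0,-4,0,0,0,0.3],[0,0,0,0,0,0,0.46],[0,0,0,0,0,0,0.6],[0,0,0,0,0,0,0.6],[0,0,0,0,0,0,0.6]]]'; python3 -m jog '[[[0,0,-10,0,0,0,0.6],[0,0,-30,0,0,0,0.6],[0,-20,-40,0,0,0,0.6],[0,-40,-40,0,0,0,0.6],[0,-40,0,0,0,0,0.6],[0,0,0,0,0,0,0.6]]]'; python3 -c "
from h import *
s=shot('wrist','w3',scale=1.25)"
```

```text
t: 12.42
position: [0.6491, -0.0249, 0.025]
orientation: [1.0, 0.011, -0.0, -0.0]
ft_force: [0.1, 0.3, 0.4]
finger_gap: 0.0514
grip_force: 0.0
t: 13.18
position: [0.6467, 0.0806, 0.1471]
orientation: [1.0, 0.015, 0.001, -0.002]
ft_force: [0.1, -0.8, 0.2]
finger_gap: 0.0512
grip_force: 0.0
```

View pics/w3.png

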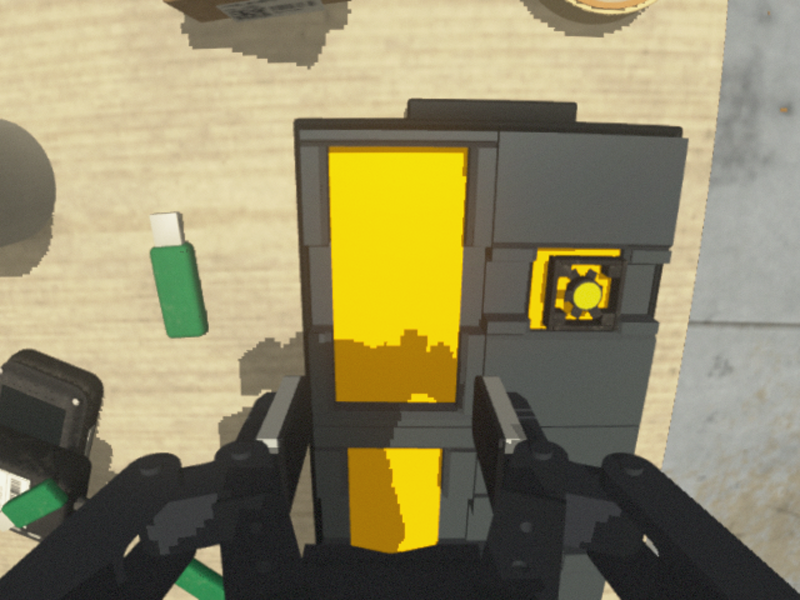

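Fan sits square in its cut-out at (586,293). Next, the stick.

```bash
python3 go.py 0.53 0.27 0.16 123.2
```

```text
pos [0.6468 0.0773 0.1463] yaw 1.51 q7 -1.94 gap 0.0512 t 13.225
turn az total -2.124 shift now (np.float64(-111.6), np.float64(-195.7), np.float64(-13.7)) after turn (np.float64(225.2), np.float64(7.8), np.float64(-13.7))
```

```bash
python3 -m jog '[[[0,0,-4,0,0,-0.177,0.41],[0,0,-4,0,0,-0.177,0.41],[0,0,-4,0,0,-0.177,0.41],[0,0,-2,0,0,-0.177,0.41],[0,0,0,0,0,-0.177,0.41],[0,0,0,0,0,-0.177,0.41],[0,0,0,0,0,-0.177,0.41],[0,0,0,0,0,-0.177,0.41],[0,0,0,0,0,-0.177,0.41],[0,0,0,0,0,-0.177,0.41],[0,0,0,0,0,-0.177,0.41],[0,0,0,0,0,-0.177,0.41],[20,1,0,0,0,0,0.41],[40,1,0,0,0,0,0.41],[45,2,0,0,0,0,0.41],[45,2,0,0,0,0,0.41],[40,1,0,0,0,0,0.41],[25,1,0,0,0,0,0.41],[10,0,0,0,0,0,0.41],[0,0,0,0,0,0,0.41]]]'
cat > grn.py <<'E'
from h import *
s=shot('wrist','g%d'%int(arm.state()['t']*10))
hsv=cv2.cvtColor(s['color'],cv2.COLOR_RGB2HSV); m=cv2.inRange(hsv,(60,100,40),(85,255,255))
n,l,st,c=cv2.connectedComponentsWithStats(m)
for i in range(1,n):
    if st[i,4]<300: continue
    cn=max(cv2.findContours((l==i).astype('uint8'),cv2.RETR_EXTERNAL,cv2.CHAIN_APPROX_NONE)[0],key=cv2.contourArea)[:,0,:]
    W=np.array([px2w(s,u,v,.067)[:2] for u,v in cn])*1e3
    (cx,cy),(w,h),a=cv2.minAreaRect(W.astype('float32'))
    if w<h: w,h,a=h,w,a-90
    print(st[i,:4].tolist(),'ctr %.1f %.1f size %.1f %.1f ang %.1f'%(cx,cy,w,h,a))
E
python3 grn.py; python3 go.py 0.514 0.295 0.061 123.2
```

```text
t: 15.72
position: [0.5307, 0.2682, 0.1593]
orientation: [0.477, 0.879, -0.0, 0.0]
ft_force: [-0.2, -0.3, -0.2]
finger_gap: 0.0347
grip_force: 0.0
[91, 160, 76, 49] ctr 417.1 238.6 size 46.2 18.6 ang 49.2
[303, 170, 28, 43] ctr 514.3 296.0 size 25.2 16.0 ang -57.4
[301, 205, 29, 31] ctr 523.2 280.7 size 18.8 17.0 ang -57.0
pos [0.5314 0.2673 0.1592] yaw 122.89 q7 -0.43 gap 0.0351 t 15.775
turn az total -0.005 shift now (np.float64(32.7), np.float64(0.4), np.float64(98.2)) after turn (np.float64(32.7), np.float64(0.6), np.float64(98.2))
```

```bash
python3 go.py 0.5137 0.296 0.061 122.8; python3 -m jog '[[[10,0,20,0,0,0,0.41],[15,0.2,30,0,0,0,0.41],[9,0.2,26,0,0,0,0.41],[0,0,12,0,0,0,0.41],[0,0,0,0,0,0,0.41]]]'; python3 go.py 0.5137 0.296 0.061 122.8
```

```text
pos [0.5314 0.2673 0.1592] yaw 122.89 q7 -0.43 gap 0.0351 t 15.775
turn az total 0.002 shift now (np.float64(33.7), np.float64(0.7), np.float64(98.2)) after turn (np.float64(33.7), np.float64(0.7), np.float64(98.2))
t: 16.4
position: [0.5127, 0.2958, 0.0701]
orientation: [0.478, 0.879, -0.001, -0.0]
ft_force: [0.9, -0.4, -0.0]
finger_gap: 0.035
grip_force: 0.0
pos [0.5127 0.2958 0.0701] yaw 122.94 q7 -0.57 gap 0.035 t 16.4
turn az total 0.003 shift now (np.float64(-0.4), np.float64(0.9), np.float64(9.1)) after turn (np.float64(-0.4), np.float64(0.9), np.float64(9.1))
```

```bash
python3 -m jog '[[[0,1,5,0,0,0,0.41],[0,0,4.3,0,0,0,0.41],[0,0,0,0,0,0,0.34],[0,0,0,0,0,0,0.27],[0,0,0,0,0,0,0.2],[0,0,0,0,0,0,0.1],[0,0,0,0,0,0,0.1],[0,0,0,0,0,0,0.1]]]' 25; python3 go.py 0.482 -0.0275 0.1 181.2
```

```text
t: 17.4
position: [0.5139, 0.2975, 0.0624]
orientation: [0.477, 0.879, 0.0, 0.0]
ft_force: [-0.8, -0.9, 5.9]
finger_gap: 0.0172
grip_force: 24.9
pos [0.5139 0.2975 0.0624] yaw 123.0 q7 -0.58 gap 0.0172 t 17.4
turn az total -1.016 shift now (np.float64(-255.2), np.float64(-203.8), np.float64(-37.6)) after turn (np.float64(38.7), np.float64(-324.2), np.float64(-37.6))
```

```bash
python3 -m jog '[[[0,0,-4,0,0,0,0.1],[0,0,-12,0,0,0,0.1],[0,0,-25,0,0,0,0.1],[0,0,-30,0,0,0,0.1],[0,0,-10,0,0,-0.1,0.1],[0,0,0,0,0,-0.16,0.1],[0,0,0,0,0,-0.16,0.1],[0,0,0,0,0,-0.16,0.1],[0,0,0,0,0,-0.16,0.1],[0,0,0,0,0,-0.16,0.1],[0,-10,0,0,0,-0.116,0.1],[5,-30,0,0,0,0,0.1],[8,-40,0,0,0,0,0.1],[8,-45,0,0,0,0,0.1],[8,-45,0,0,0,0,0.1],[8,-45,0,0,0,0,0.1],[2,-45,0,0,0,0,0.1],[0,-40,0,0,0,0,0.1],[0,-20,0,0,0,0,0.1],[0,0,0,0,0,0,0.1]]]'; python3 go.py 0.482 -0.0275 0.06 181.2; python3 yel.py | grep 'z 0.025'
```

```text
t: 19.9
position: [0.4804, -0.025, 0.1432]
orientation: [-0.009, 1.0, -0.0, 0.0]
ft_force: [0.2, -0.1, 0.6]
finger_gap: 0.0168
grip_force: 24.5
pos [ 0.4804 -0.025   0.1432] yaw -179.0 q7 0.92 gap 0.0168 t 19.9
turn az total -0.003 shift now (np.float64(-1.5), np.float64(-2.5), np.float64(83.2)) after turn (np.float64(-1.5), np.float64(-2.5), np.float64(83.2))
z 0.025 bbox [408, 109, 96, 208] ctr 469.7 69.9 size 145.9 59.5 ang 1.2
z 0.025 bbox [293, 190, 41, 91] ctr 483.1 -26.0 size 64.3 26.9 ang 1.3
z 0.025 bbox [396, 352, 89, 27] ctr 585.6 73.8 size 70.0 24.1 ang 89.6
z 0.025 bbox [333, 409, 12, 30] ctr 643.4 -2.3 size 30.7 8.9 ang 2.1
z 0.025 bbox [451, 413, 21, 23] ctr 644.5 100.3 size 29.1 8.0 ang 48.4
z 0.025 bbox [288, 426, 34, 17] ctr 656.0 -30.1 size 29.9 14.1 ang 76.7
z 0.025 bbox [416, 446, 38, 34] ctr 691.0 81.4 size 55.4 9.7 ang 42.8
```

```bash
python3 -m jog '[[[-2,-1.3,20,0,0,0,0.1],[0,0,30,0,0,0,0.1],[0,0,25,0,0,0,0.1],[0,0,10,0,0,0,0.1],[0,0,0,0,0,0,0.1]]]'; python3 go.py 0.4825 -0.0263 0.035 181.2
```

```text
t: 20.58
position: [0.482, -0.0236, 0.0574]
orientation: [-0.011, 1.0, 0.0, -0.001]
ft_force: [0.4, 0.7, 1.0]
finger_gap: 0.0168
grip_force: 24.5
pos [ 0.482  -0.0236  0.0574] yaw -178.69 q7 0.79 gap 0.0168 t 20.575
turn az total 0.002 shift now (np.float64(-0.5), np.float64(-2.7), np.float64(22.4)) after turn (np.float64(-0.5), np.float64(-2.7), np.float64(22.4))
```

```bash
python3 -m jog '[[[-0.5,-2.5,8,0,0,0,0.1],[0,0,8,0,0,0,0.1],[0,0,5,0,0,0,0.1],[0,0,0,0,0,0,0.1],[0,0,0,0,0,0,0.1]]]'; for i in 1 2 3 4 5 6; do python3 -m jog '[[[0,0,1,0,0,0,0.1],[0,0,0,0,0,0,0.1]]]' | egrep 'posi|ft_'; done
```

```text
t: 21.2
position: [0.483, -0.027, 0.0372]
orientation: [-0.011, 1.0, 0.0, 0.0]
ft_force: [0.2, 0.4, -1.5]
finger_gap: 0.0168
grip_force: 24.5
position: [0.483, -0.0271, 0.0361]
ft_force: [0.5, -0.2, -0.6]
position: [0.4829, -0.0271, 0.035]
ft_force: [0.0, 0.4, -0.3]
position: [0.4829, -0.0271, 0.0339]
ft_force: [-0.4, 0.1, -0.3]
position: [0.4829, -0.0271, 0.0329]
ft_force: [0.5, 0.2, -0.1]
position: [0.4829, -0.0271, 0.0319]
ft_force: [-0.8, 0.2, 0.6]
position: [0.4829, -0.0271, 0.0309]
ft_force: [0.5, -0.6, -1.0]
```

```bash
for i in 1 2 3; do python3 -m jog '[[[0,0,0.8,0,0,0,0.1],[0,0,0,0,0,0,0.1]]]' | egrep 'posi|ft_'; done
```

```text
position: [0.4829, -0.0271, 0.0301]
ft_force: [-0.5, -1.1, -0.1]
position: [0.483, -0.027, 0.03]
ft_force: [-3.3, -2.0, 9.0]
position: [0.483, -0.0271, 0.0299]
ft_force: [-4.9, -1.3, 19.5]
```

```bash
python3 -m jog '[[[0,0,-2,0,0,0,0.1],[0,0,0,0,0,0,0.25],[0,0,0,0,0,0,0.32],[0,0,0,0,0,0,0.32],[0,0,-5,0,0,0,0.32],[0,0,-25,0,0,0,0.4],[0,0,-40,0,0,0,0.6],[0,0,-50,0,0,0,0.85],[0,0,-40,0,0,-0.1,0.85],[0,0,-10,0,0,-0.17,0.85],[0,0,0,0,0,-0.17,0.85],[0,0,0,0,0,-0.17,0.85],[0,0,0,0,0,-0.17,0.85],[0,0,0,0,0,-0.17,0.85],[0,0,0,0,0,-0.17,0.85],[0,0,0,0,0,-0.085,0.85]]]'; python3 go.py 0.54 0.38 0.2 -110; python3 yel.py|grep 0.025
```

```text
t: 25.45
position: [0.4827, -0.027, 0.2008]
orientation: [-0.577, 0.817, -0.0, -0.0]
ft_force: [0.4, -0.3, -0.5]
finger_gap: 0.0727
grip_force: 0.0
pos [ 0.4827 -0.027   0.2008] yaw -109.51 q7 2.15 gap 0.0727 t 25.45
turn az total 0.009 shift now (np.float64(-402.7), np.float64(81.9), np.float64(0.8)) after turn (np.float64(-402.0), np.float64(85.4), np.float64(0.8))
z 0.025 bbox [272, 187, 84, 56] ctr 482.8 -26.2 size 65.3 27.6 ang 1.7
z 0.025 bbox [115, 259, 37, 37] ctr 651.1 -25.4 size 33.6 29.6 ang -89.3
z 0.025 bbox [275, 270, 169, 90] ctr 471.5 68.4 size 146.9 60.1 ang 1.4
z 0.025 bbox [125, 285, 45, 27] ctr 649.1 -1.1 size 46.1 11.6 ang 9.6
z 0.025 bbox [204, 316, 67, 79] ctr 608.4 74.0 size 70.3 68.4 ang 1.4
z 0.025 bbox [108, 337, 56, 44] ctr 684.0 51.6 size 67.4 25.3 ang 7.2
```

```bash
python3 -m jog '[[[-20,4,0,0,0,0,0.85],[-40,8,0,0,0,0,0.85],[-50,10,0,0,0,0,0.85],[-50,10,0,0,0,0,0.85],[-50,10,0,0,0,0,0.85],[-50,10,0,0,0,0,0.85],[-50,10,0,0,0,0,0.85],[-50,10,0,0,0,0,0.85],[-30,7,0,0,0,0,0.85],[-13,3,0,0,0,0,0.85],[0,0,0,0,0,0,0.85],[0,0,0,0,0,0,0.85]]]'; python3 -c "
from h import *
s=shot('wrist','w4'); im=s['color'][:,:,::-1]
u,v=w2px(s,[.52,.325,.06]); print(u,v); x=int(u)-125;y=max(0,int(v)-95); print(x,y)
cv2.imwrite('pics/w4.png',cv2.resize(im[y:y+190,max(x,0):x+250],None,fx=3.1,fy=3.1,interpolation=cv2.INTER_CUBIC))"; python3 go.py 0.52 0.325 0.06 -110
```

```text
t: 27.0
position: [0.5425, 0.3782, 0.2004]
orientation: [-0.575, 0.818, -0.001, -0.0]
ft_force: [0.4, -0.3, 0.7]
finger_gap: 0.0727
grip_force: 0.0
317.49877617851587 145.59781507264074
192 50
pos [0.5425 0.3781 0.2005] yaw -109.87 q7 1.56 gap 0.0727 t 27.05
turn az total 0.002 shift now (np.float64(57.6), np.float64(3.2), np.float64(140.5)) after turn (np.float64(57.6), np.float64(3.0), np.float64(140.5))
```

View pics/w4.png

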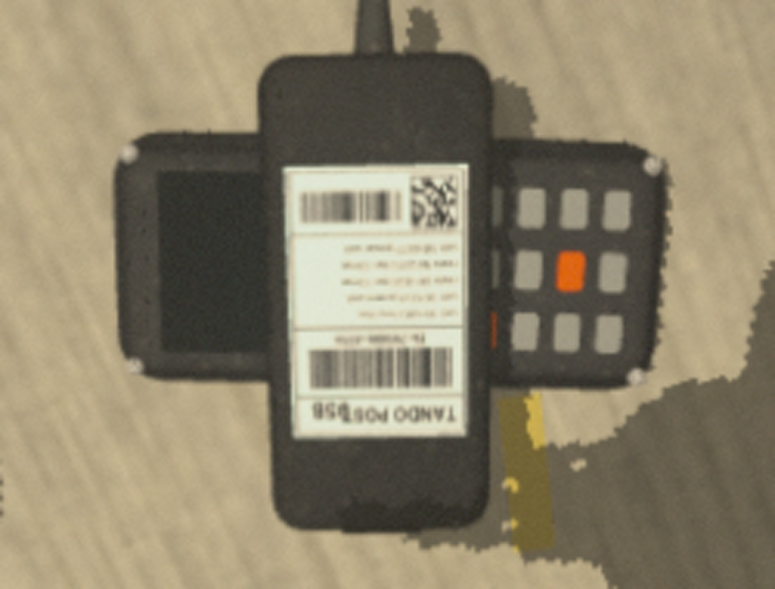

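```bash
python3 - <<'E'
from h import *
s=load('w4'); c=lambda u,v,z: px2w(s,192+u/3.1,50+v/3.1,z)[:2]
def pr(n,P):
    P=np.array(P); d=np.diff(np.vstack([P,P[:1]]),axis=0); print(n,P.mean(0).round(4),(np.hypot(*d.T)*1e3).round(1),np.degrees(np.arctan2(d[:,1],d[:,0])).round(1))
pr('adapter',[c(*p,.06) for p in [(259,56),(491,56),(488,527),(272,527)]])
pr('label',[c(*p,.06) for p in [(284,167),(467,164),(466,436),(294,437)]])
pr('tester',[c(*p,.028) for p in [(117,136),(666,144),(652,386),(124,380)]])
print(-s['R'].T@s['t'])
E
python3 go.py 0.5165 0.3185 0.045 -109.5
```

```text
adapter [0.5228 0.3253] [ 49.5 104.2  50.9 104.2] [ 160.2   71.2  -19.8 -109.5]
label [0.523  0.3258] [39.9 60.1 39.6 59.7] [ 161.1   71.1  -19.5 -108.7]
tester [0.5175 0.3198] [133.   59.  134.3  59.3] [ 159.4   70.1  -20.5 -111.2]
[0.51554675 0.30346968 0.34279563]
pos [0.5425 0.3781 0.2005] yaw -109.87 q7 1.56 gap 0.0727 t 27.05
turn az total -0.006 shift now (np.float64(64.9), np.float64(4.2), np.float64(155.5)) after turn (np.float64(64.9), np.float64(4.7), np.float64(155.5))
```

```bash
python3 go.py 0.5229 0.3256 0.034 -109.5;  python3 -m jog '[[[20,0,15,0,0,-0.005,0.85],[25,0,30,0,0,0,0.85],[11,0,35,0,0,0,0.85],[0,0,30,0,0,0,0.85],[0,0,20,0,0,0,0.85],[0,0,10,0,0,0,0.85],[0,0,0,0,0,0,0.85],[0,0,0,0,0,0,0.85]]]';  python3 go.py 0.5229 0.3256 0.034 -109.5
```

```text
pos [0.5425 0.3781 0.2005] yaw -109.87 q7 1.56 gap 0.0727 t 27.05
turn az total -0.006 shift now (np.float64(56.0), np.float64(0.6), np.float64(166.5)) after turn (np.float64(56.0), np.float64(1.0), np.float64(166.5))
t: 28.05
position: [0.5236, 0.3279, 0.0616]
orientation: [-0.577, 0.816, 0.0, 0.001]
ft_force: [-0.5, 0.3, -0.4]
finger_gap: 0.0726
grip_force: 0.0
pos [0.5236 0.3279 0.0616] yaw -109.46 q7 1.48 gap 0.0726 t 28.05
turn az total 0.001 shift now (np.float64(2.4), np.float64(-0.1), np.float64(27.6)) after turn (np.float64(2.4), np.float64(-0.1), np.float64(27.6))
```

```bash
python3 -m jog '[[[2.4,0,8,0,0,0,0.85],[0,0,10,0,0,0,0.85],[0,0,6,0,0,0,0.85],[0,0,3.5,0,0,0,0.85],[0,0,0,0,0,0,0.78],[0,0,0,0,0,0,0.72],[0,0,0,0,0,0,0.66],[0,0,0,0,0,0,0.6],[0,0,0,0,0,0,0.5],[0,0,0,0,0,0,0.5],[0,0,0,0,0,0,0.5]]]' 60; python3 go.py 0.4878 0.0723 0.1 1.3
```

```text
t: 29.42
position: [0.5226, 0.3252, 0.0337]
orientation: [-0.577, 0.816, -0.0, 0.0]
ft_force: [-0.3, -1.2, 4.7]
finger_gap: 0.0507
grip_force: 63.3
pos [0.5226 0.3252 0.0337] yaw -109.46 q7 1.46 gap 0.0507 t 29.425
turn az total -1.933 shift now (np.float64(250.0), np.float64(-51.5), np.float64(-66.3)) after turn (np.float64(-40.5), np.float64(252.0), np.float64(-66.3))
```

```bash
python3 go.py 0.488 0.0723 0.1 -178.7; python3 -m jog '[[[0,0,-3,0,0,0,0.5],[0,0,-8,0,0,0,0.5],[0,0,-18,0,0,0,0.5],[0,0,-25,0,0,0,0.5],[0,0,-25,0,0,0,0.5],[0,0,-15,0,0,0.05,0.5],[0,0,-5,0,0,0.12,0.5],[0,0,0,0,0,0.15,0.5],[0,0,0,0,0,0.15,0.5],[0,0,0,0,0,0.15,0.5],[0,0,0,0,0,0.15,0.5],[0,0,0,0,0,0.15,0.5],[0,0,0,0,0,0.15,0.5],[0,0,0,0,0,0.1,0.5],[0,0,0,0,0,0.038,0.5],[0,0,0,0,0,0,0.5]]]'; python3 go.py 0.488 0.0723 0.1 -178.7
```

```text
pos [0.5226 0.3252 0.0337] yaw -109.46 q7 1.46 gap 0.0507 t 29.425
turn az total 1.208 shift now (np.float64(249.9), np.float64(-51.6), np.float64(-66.3)) after turn (np.float64(40.3), np.float64(-252.0), np.float64(-66.3))
t: 31.42
position: [0.5223, 0.325, 0.1325]
orientation: [-0.012, 1.0, -0.0, 0.0]
ft_force: [0.1, 0.2, -2.0]
finger_gap: 0.0511
grip_force: 62.8
pos [0.5223 0.325  0.1325] yaw -178.64 q7 0.48 gap 0.0511 t 31.425
turn az total 0.001 shift now (np.float64(40.3), np.float64(-251.8), np.float64(32.5)) after turn (np.float64(40.0), np.float64(-251.8), np.float64(32.5))
```

```bash
python3 -m jog '[[[2,-12,0,0,0,0,0.5],[4,-25,0,0,0,0,0.5],[6,-35,0,0,0,0,0.5],[6,-36,0,0,0,0,0.5],[6,-36,0,0,0,0,0.5],[6,-36,0,0,0,0,0.5],[5,-34,0,0,0,0,0.5],[4,-24,0,0,0,0,0.5],[1,-13,0,0,0,0,0.5],[0,0,0,0,0,0,0.5],[0,0,0,0,0,0,0.5]]]';python3 go.py 0.488 0.0723 0.06 -178.7; python3 -c "
from h import *
s=shot('wrist','w5',scale=1.25)"
```

```text
t: 32.8
position: [0.4883, 0.0742, 0.1323]
orientation: [-0.012, 1.0, 0.0, 0.0]
ft_force: [0.3, 0.4, -2.6]
finger_gap: 0.051
grip_force: 62.9
pos [0.4883 0.0742 0.1323] yaw -178.6 q7 0.87 gap 0.051 t 32.8
turn az total 0.002 shift now (np.float64(0.4), np.float64(-1.9), np.float64(72.3)) after turn (np.float64(0.4), np.float64(-1.9), np.float64(72.3))
```

View pics/w5.png

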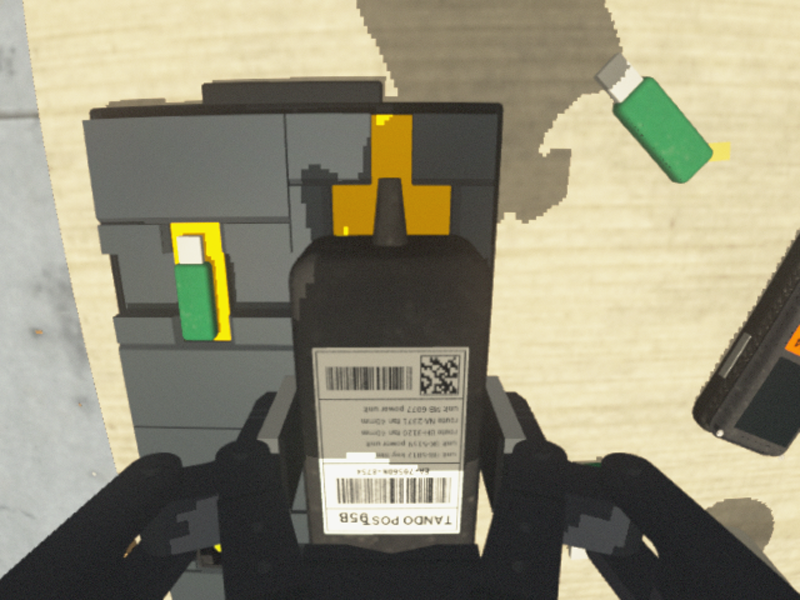

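Stick lies in its cut-out at (197,285); the adapter is aligned with its sleeve (390,210) pointing down the slot (392,150). Lowering.

```bash
python3 -m jog '[[[0.4,-1.9,10,0,0,0,0.5],[0,0,20,0,0,0,0.5],[0,0,20,0,0,0,0.5],[0,0,15,0,0,0,0.5],[0,0,8,0,0,0,0.5],[0,0,0,0,0,0,0.5],[0,0,0,0,0,0,0.5]]]'; python3 go.py 0.488 0.0723 0.026 -178.7
```

```text
t: 33.72
position: [0.4882, 0.0714, 0.0595]
orientation: [-0.012, 1.0, 0.0, 0.0]
ft_force: [0.5, -0.7, -2.5]
finger_gap: 0.051
grip_force: 62.9
pos [0.4882 0.0714 0.0595] yaw -178.67 q7 0.76 gap 0.051 t 33.725
turn az total 0.001 shift now (np.float64(0.2), np.float64(0.9), np.float64(33.5)) after turn (np.float64(0.2), np.float64(0.9), np.float64(33.5))
```

```bash
python3 -m jog '[[[0,0.7,8,0,0,0,0.5],[0,0,10,0,0,0,0.5],[0,0,8,0,0,0,0.5],[0,0,5,0,0,0,0.5],[0,0,0,0,0,0,0.5],[0,0,0,0,0,0,0.5]]]'; for i in 1 2 3 4 5 6 7; do python3 -m jog '[[[0,0,1,0,0,0,0.5],[0,0,0,0,0,0,0.5]]]' | egrep 'posi|ft_'; done
```

```text
t: 34.48
position: [0.4879, 0.0719, 0.0282]
orientation: [-0.012, 1.0, 0.0, 0.0]
ft_force: [0.0, 0.4, -2.1]
finger_gap: 0.0509
grip_force: 62.9
position: [0.4879, 0.0718, 0.0272]
ft_force: [0.0, -0.9, -2.1]
position: [0.4878, 0.0718, 0.0261]
ft_force: [0.5, -0.8, -1.4]
position: [0.4878, 0.0718, 0.025]
ft_force: [0.4, 0.1, -1.8]
position: [0.4877, 0.0718, 0.024]
ft_force: [-0.6, -0.7, -2.6]
position: [0.4877, 0.0718, 0.023]
ft_force: [-0.3, 0.1, -2.1]
position: [0.4879, 0.0719, 0.0224]
ft_force: [-1.5, -0.5, 4.4]
position: [0.4879, 0.0719, 0.0223]
ft_force: [-5.8, -3.6, 18.5]
```

```bash
python3 -m jog '[[[0,0,-1.5,0,0,0,0.6],[0,0,0,0,0,0,0.7],[0,0,0,0,0,0,0.72],[0,0,0,0,0,0,0.72],[0,0,-5,0,0,0,0.72],[0,0,-20,0,0,0,0.72],[0,0,-40,0,0,0,0.72],[0,0,-50,0,0,0,0.85],[0,0,-40,0,0,0.1,1],[0,0,-20,0,0,0.18,1],[0,0,0,0,0,0.1,1]]]'; python3 go.py 0.59 0.293 0.2 159.5
```

```text
t: 37.6
position: [0.4889, 0.0722, 0.1998]
orientation: [0.18, 0.984, 0.0, 0.002]
ft_force: [0.2, -0.2, -0.4]
finger_gap: 0.0854
grip_force: 0.0
pos [0.4889 0.0722 0.1998] yaw 159.31 q7 0.63 gap 0.0854 t 37.6
turn az total -0.003 shift now (np.float64(-16.6), np.float64(242.3), np.float64(-0.2)) after turn (np.float64(-17.4), np.float64(242.2), np.float64(-0.2))
```

```bash
python3 -m jog '[[[-2,25,0,0,0,0,1],[-2,40,0,0,0,0,1],[-3,45,0,0,0,0,1],[-3,45,0,0,0,0,1],[-3,45,0,0,0,0,1],[-3,30,0,0,0,0,1],[-1,12,0,0,0,0,1],[0,0,0,0,0,0,1],[0,0,0,0,0,0,1]]]'; python3 -c "
from h import *
s=shot('wrist','w6',crop=(180,20,440,215),scale=3)"; python3 go.py 0.5180 0.320 0.02 159.5
```

```text
t: 38.72
position: [0.5882, 0.2911, 0.1975]
orientation: [0.178, 0.984, -0.001, 0.0]
ft_force: [0.1, -0.5, -0.4]
finger_gap: 0.0852
grip_force: 0.0
pos [0.5883 0.291  0.1976] yaw 159.47 q7 0.28 gap 0.0852 t 38.775
turn az total -0.0 shift now (np.float64(76.0), np.float64(2.5), np.float64(177.6)) after turn (np.float64(76.0), np.float64(2.6), np.float64(177.6))
```

View pics/w6.png

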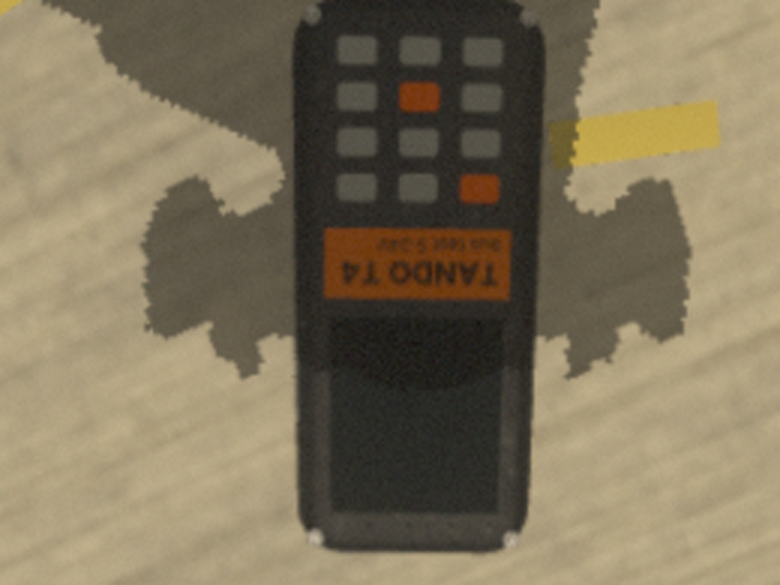

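Run:
```python
from h import *
s=load('w6'); c=lambda u,v,z: px2w(s,180+u/3,20+v/3,z)[:2]
for z in (.03,.02):
    P=np.array([c(*p,z) for p in [(294,4),(545,4),(528,550),(298,550)]]); d=np.diff(np.vstack([P,P[:1]]),axis=0); print(P.mean(0).round(4),(np.hypot(*d.T)*1e3).round(1),np.degrees(np.arctan2(d[:,1],d[:,0])).round(1))
```

```text
[0.5189 0.3202] [ 59.3 132.3  60.6 132.3] [  69.6  -20.7 -110.5  158.7]
[0.519  0.3202] [ 61.2 136.6  62.5 136.6] [  69.6  -20.7 -110.5  158.7]
```

```bash
python3 -m jog '[[[25,0.5,15,0,0,0.008,1],[30,0.5,30,0,0,0,1],[20,0.5,35,0,0,0,1],[0,0,35,0,0,0,1],[0,0,20,0,0,0,1],[0,0,10,0,0,0,1],[0,0,0,0,0,0,1],[0,0,0,0,0,0,1]]]'; python3 go.py 0.519 0.3202 0.012 159
```

```text
t: 39.78
position: [0.5194, 0.3211, 0.0537]
orientation: [0.182, 0.983, 0.001, 0.001]
ft_force: [1.2, -0.4, -0.2]
finger_gap: 0.0855
grip_force: 0.0
pos [0.5194 0.3211 0.0537] yaw 159.07 q7 0.04 gap 0.0855 t 39.775
turn az total 0.001 shift now (np.float64(0.1), np.float64(-1.0), np.float64(41.7)) after turn (np.float64(0.1), np.float64(-1.0), np.float64(41.7))
```

```bash
python3 -m jog '[[[0,-1,12,0,0,0,1],[0,0,15,0,0,0,1],[0,0,10,0,0,0,1],[0,0,5,0,0,0,1],[0,0,0,0,0,0,0.9],[0,0,0,0,0,0,0.83],[0,0,0,0,0,0,0.76],[0,0,0,0,0,0,0.65],[0,0,0,0,0,0,0.65],[0,0,0,0,0,0,0.65]]]' 80; python3 go.py 0.6475 0.0753 0.1 -178.7
```

```text
t: 41.02
position: [0.5188, 0.3203, 0.0122]
orientation: [0.181, 0.983, 0.0, 0.001]
ft_force: [-1.9, -2.5, 10.7]
finger_gap: 0.0572
grip_force: 77.9
pos [0.5188 0.3203 0.0122] yaw 159.09 q7 0.0 gap 0.0572 t 41.025
turn az total -0.388 shift now (np.float64(-207.7), np.float64(-183.0), np.float64(-87.8)) after turn (np.float64(-123.1), np.float64(-247.9), np.float64(-87.8))
```

```bash
python3 -m jog '[[[0,0,-2,0,0,0,0.6],[0,0,-3,0,0,0,0.6],[0,0,-3,0,0,0,0.6],[0,0,0,0,0,0,0.6],[0,0,0,0,0,0,0.6]]]'; python3 -c "
from h import *
s=shot('side','s6',crop=(200,150,400,300),scale=4)"
```

```text
t: 41.65
position: [0.5182, 0.3196, 0.0184]
orientation: [0.181, 0.983, -0.0, -0.0]
ft_force: [-0.9, -0.4, -4.8]
finger_gap: 0.0568
grip_force: 85.5
```

View pics/s6.png

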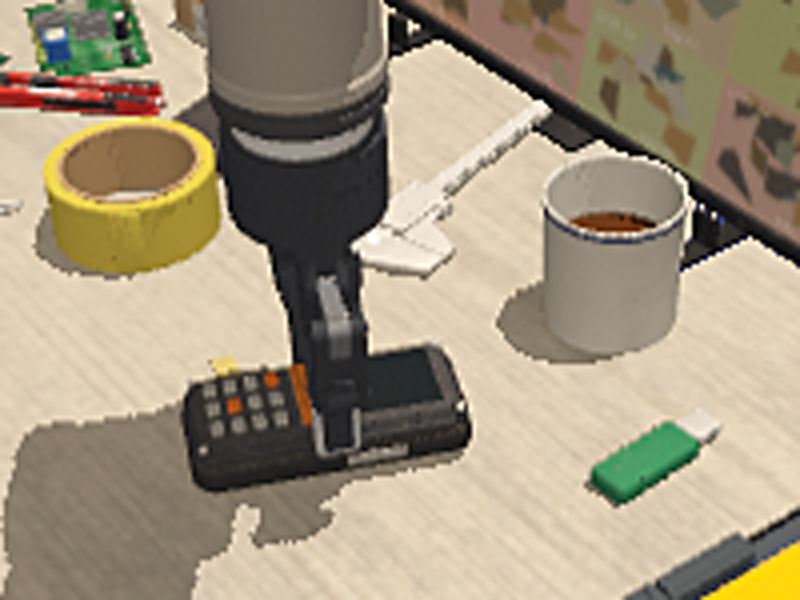

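Tester lifted level, with grip and screen clear of everything (pixel (330,415)). Carrying on to its foam.

```bash
python3 -m jog '[[[0,0,-8,0,0,0,0.6],[0,0,-18,0,0,0,0.6],[0,0,-25,0,0,0,0.6],[0,0,-25,0,0,0,0.6],[0,0,-10,0,0,-0.05,0.6],[0,0,0,0,0,-0.12,0.6],[0,0,0,0,0,-0.12,0.6],[0,0,0,0,0,-0.08,0.6],[0,0,0,0,0,-0.018,0.6],[-6,-12,0,0,0,0,0.6],[-13,-26,0,0,0,0,0.6],[-18,-36,0,0,0,0,0.6],[-19,-38,0,0,0,0,0.6],[-19,-38,0,0,0,0,0.6],[-18,-37,0,0,0,0,0.6],[-17,-34,0,0,0,0,0.6],[-9,-18,0,0,0,0,0.6],[-4,-9,0,0,0,0,0.6],[0,0,0,0,0,0,0.6],[0,0,0,0,0,0,0.6]]]'; python3 go.py 0.6475 0.0753 0.06 -178.7; python3 yel.py|egrep 'z 0.016'; python3 -c "
from h import *
s=arm.snapshot('top'); np.savez('pics/t7.npz',**s)"
```

```text
t: 44.2
position: [0.6463, 0.0767, 0.1048]
orientation: [-0.013, 1.0, 0.001, -0.0]
ft_force: [0.5, 0.6, -4.1]
finger_gap: 0.0566
grip_force: 86.0
pos [0.6463 0.0767 0.1048] yaw -178.53 q7 0.89 gap 0.0566 t 44.2
turn az total 0.003 shift now (np.float64(-1.2), np.float64(-1.4), np.float64(44.8)) after turn (np.float64(-1.2), np.float64(-1.4), np.float64(44.8))
z 0.016 bbox [98, 0, 48, 6] ctr 511.1 -30.4 size 26.4 2.6 ang 88.2
z 0.016 bbox [259, 0, 115, 71] ctr 527.7 73.9 size 61.1 35.4 ang -88.1
z 0.016 bbox [249, 121, 133, 14] ctr 575.6 75.0 size 74.0 6.7 ang -88.9
z 0.016 bbox [106, 215, 87, 75] ctr 653.2 -24.8 size 50.6 48.6 ang -88.0
z 0.016 bbox [115, 228, 52, 51] ctr 653.5 -31.7 size 33.2 31.9 ang 1.3
```

```bash
python3 -m jog '[[[-1.2,-1.4,8,0,0,0.003,0.6],[0,0,15,0,0,0,0.6],[0,0,15,0,0,0,0.6],[0,0,7,0,0,0,0.6],[0,0,0,0,0,0,0.6],[0,0,0,0,0,0,0.6]]]'; python3 go.py 0.6475 0.0753 0.04 -178.7
```

```text
t: 45.05
position: [0.6486, 0.0735, 0.06]
orientation: [-0.01, 1.0, 0.0, 0.0]
ft_force: [0.4, -0.7, -4.3]
finger_gap: 0.0566
grip_force: 86.0
pos [0.6486 0.0735 0.06  ] yaw -178.84 q7 0.86 gap 0.0566 t 45.05
turn az total -0.002 shift now (np.float64(1.1), np.float64(1.8), np.float64(20.0)) after turn (np.float64(1.0), np.float64(1.8), np.float64(20.0))
```

```bash
python3 -m jog '[[[0.8,1.5,5,0,0,-0.002,0.6],[0,0,9,0,0,0,0.6],[0,0,6,0,0,0,0.6],[0,0,3,0,0,0,0.6],[0,0,0,0,0,0,0.6],[0,0,0,0,0,0,0.6]]]'; for i in 1 2 3 4 5 6 7 8; do python3 -m jog '[[[0,0,1,0,0,0,0.6],[0,0,0,0,0,0,0.6]]]' | egrep 'posi|ft_' | tr '\n' ' '; echo; done
```

```text
t: 45.8
position: [0.6476, 0.0748, 0.0368]
orientation: [-0.011, 1.0, 0.0, 0.0]
ft_force: [0.1, -0.0, -4.0]
finger_gap: 0.0567
grip_force: 86.0
position: [0.6474, 0.0747, 0.0356] ft_force: [0.0, -0.3, -3.5] 
position: [0.6474, 0.0747, 0.0345] ft_force: [1.1, -0.9, -3.8] 
position: [0.6473, 0.0747, 0.0335] ft_force: [0.4, -0.1, -3.4] 
position: [0.6474, 0.0747, 0.0325] ft_force: [-1.0, -0.3, -3.6] 
position: [0.6474, 0.0747, 0.0315] ft_force: [0.1, 0.9, -4.4] 
position: [0.6473, 0.0747, 0.0305] ft_force: [1.0, 0.4, -3.8] 
position: [0.6474, 0.0748, 0.0296] ft_force: [-0.7, 0.2, -4.0] 
position: [0.6475, 0.0747, 0.0294] ft_force: [-3.0, -1.0, 4.8]
```

```bash
python3 -m jog '[[[0,0,-1,0,0,0,0.7],[0,0,0,0,0,0,0.8],[0,0,0,0,0,0,0.88],[0,0,0,0,0,0,0.88],[0,0,0,0,0,0,0.88],[0,0,-5,0,0,0,0.88],[0,0,-15,0,0,0,0.88],[0,0,-35,0,0,0,0.88],[0,0,-50,0,0,0,0.88],[0,0,-50,0,0,0,0.88],[-20,0,-40,0,0,0,0.88],[-40,30,-40,0,0,0,0.88],[-40,50,0,0,0,0,0.88],[-30,60,0,0,0,0,0.88],[-20,60,0,0,0,0,0.88],[0,50,0,0,0,0,0.88],[0,20,0,0,0,0,0.88],[0,0,0,0,0,0,0.88]]]'
python3 - <<'E'
from h import *
s=arm.snapshot('top');np.savez('pics/t8.npz',**s); a=cv2.resize(s['color'][170:350,380:500,::-1],None,fx=3.2,fy=3.2,interpolation=cv2.INTER_CUBIC)
s=arm.snapshot('side'); b=s['color'][250:465,270:520,::-1]; b=cv2.resize(b,None,fx=1.64,fy=1.64,interpolation=cv2.INTER_CUBIC)
h=max(a.shape[0],b.shape[0]); p=lambda i:cv2.copyMakeBorder(i,0,h-i.shape[0],0,0,cv2.BORDER_CONSTANT)
c=np.hstack([p(a),p(b)]); print(c.shape); cv2.imwrite('pics/f.png',c[:600,:800])
E
```

```text
t: 50.05
position: [0.7863, 0.3432, 0.2642]
orientation: [-0.013, 1.0, 0.001, -0.0]
ft_force: [0.7, -1.5, 0.4]
finger_gap: 0.0749
grip_force: 0.0
(576, 794, 3)
```

View pics/f.png

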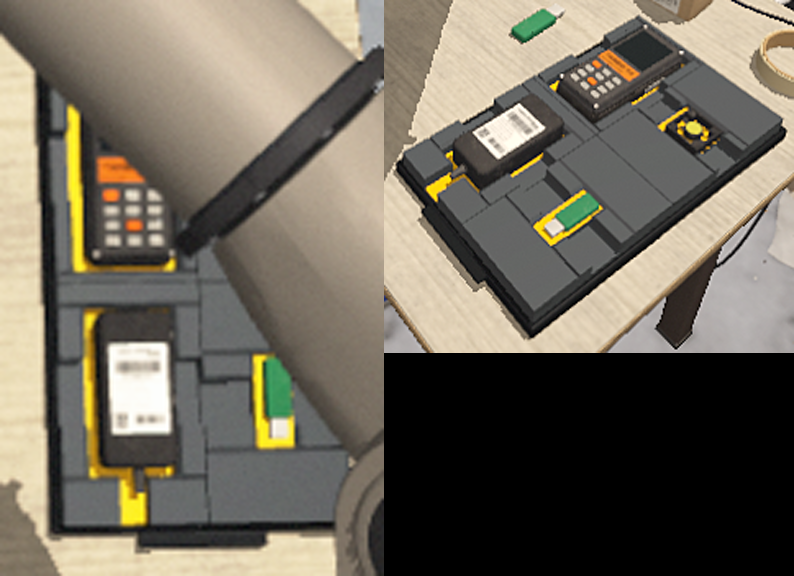

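All four parts sit flat in their cut-outs, with the sleeve in its slot at (137,490). The gripper touches nothing.

```bash
python3 -c "
from bench import arm
print(arm.sign_off())"
```

```text
the job is handed in; nothing more can be done
None
```

I moved the fan, USB stick, adapter and tester from the pile into their foam cut-outs, top down, each flat and right way up with the adapter's sleeve in its slot, left the mug and yellow tape alone, and handed the job in at about 50 s; the sign-off returned no verdict.

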